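# Fit a finned vial carrier to a bench cooler

## Task

Mount the finned metal carrier on the bench cooler: lower its fins between the cooler's fins until it is fully home, centred end to end, and let go of it. Then push the cooler's latch slide fully home over the carrier's edge, stand the shorter of the two capped vials upright on either round pad of the carrier and let go of it, and finally press the cooler's start button fully down and back away. Do not tip the short vial over, and leave the other vial, the beaker, the plastic cup and the screw clamp where they are.

Things in the scene. Friction and masses are not known exactly. Their poses are not given: they have to be found in the camera images.
- carrier_rib (a point): Centre of the grip rib of the loose finned carrier, 48 mm above its fin tips. Axes: x across the fins, y along them, z up. The rib, to be grasped, stands in the middle of the top plate: 12 mm thick in y, 36 mm long in x, from 16 mm below to 16 mm above the point. The carrier is the same after a half turn about z
- pad_a (a point): Centre of a flat round lighter pad, 40 mm across, on the carrier's upper face at carrier y = +34 mm, 16 mm below the rib point. A vial 33 mm wide leaves only 11 mm to the rib, so set it down with the fingers on its carrier -x and +x sides
- pad_b (a point): The same on the other side of the rib, at carrier y = -34 mm
- cooler_seat (a point): Where the carrier's rib point lies when the carrier is fully home (78 mm above the bench): its fin tips then rest on the cooler's cold plate. Axes: x from the cooler's front (latch and button side, toward the robot) to its back, y along the cooler's fins, z up. The gaps are open at both ends, so centre the carrier in y; either way round fits
- cooler: Grey case fixed to the bench, origin on the bench 78 mm below the seat point, same axes; 140 mm (x -95 to +45) by 130 mm (y) by 28 mm. On its cold plate (30 mm up) stand five aluminium fins 5 mm thick, 90 mm long in y, rounded tops 54 mm up, at x = -30, -15, 0, 15, 30 mm. Each 10 mm gap takes a carrier fin with 2.5 mm free each side; they start to enter 24 mm above home
- latch (a joint): Travel of the cooler's latch slide (m): 0 fully open (toward the cooler's front), 0.025 fully home, the tongue then 11 mm over the carrier's front edge. It moves along the cooler's +x, stays where it is left, and takes about 2 N
- latch_knob (a point): Mid-height of the upright round knob on the latch slide, 84 mm above the bench: 12 mm in diameter, from 70 to 94 mm above the bench. With the latch at 0 it is at cooler x = -72 mm, y = 0; it moves with the slide. The tongue under it is 20 mm wide, 64 to 70 mm above the bench
- start_button (a joint): Travel of the spring start button (m): 0 at rest, 0.006 fully down; it takes 4 N and springs back when released
- start_button_top (a point): Top centre of the round start button, 22 mm across, on the cooler's front right corner, at cooler x = -74, y = -46 mm; pressed straight down
- short_vial_mid (a point): Centre of the shorter vial: capped, 33 mm in diameter, 58 mm high, the point 29 mm above its base; z is its axis, up. About 0.035 kg
- tall_vial_mid (a point): Centre of the taller vial, a bystander: capped, 36 mm in diameter, 78 mm high, the point 39 mm above its base
- short_vial: The shorter vial; origin at the middle of its base
- tall_vial: The taller vial, a bystander; origin at the middle of its base
- carrier: Dark grey metal comb standing on its fin tips, 64 mm high, 0.2 to 0.4 kg; origin between the fin tips, 48 mm below the rib point, same axes. Top plate 66 mm (x) by 110 mm (y) by 6 mm, upper face 32 mm above the tips. Under it four fins, 5 mm thick, 26 mm deep, 90 mm long in y, lower edges rounded, at x = -22.5, -7.5, 7.5, 22.5 mm
- beaker: Small glass beaker, 51x53x60 mm, a bystander; origin at the middle of its base
- plastic_cup: Small plastic cup, 47 mm across, 46 mm high, a bystander; origin at the middle of its base
- clamp: Small metal screw clamp, 17x34x40 mm, a bystander; origin at the middle of its base
Things that resemble listed ones, but are neither listed nor needed, are in the scene too. Leave any blue look-alike of the short_vial alone.

How it is judged:
By the outcome, as a careful person would: the job done as asked, in the order asked, and still so for the second after the job is handed in, with the robot touching nothing.
It also fails if it takes over 72 s, if anything falls off the work surface, if the arm or the gripper's body presses on something with over 40 N, if the wrist force passes 120 N, or if a joint passes its speed limit or range.

## Robot

A 7-joint arm with a two-finger parallel gripper is mounted at the origin on a cart in front of the work surface, level with it; the furniture and walls round the work are solid. World frame = base frame: x ahead of the robot, y to its left, z up, the work surface at z = 0. Lengths are in m, angles in rad, forces in N, time in s.
With the tool pointing down it reaches from about 0.4 to 0.925 m from the base axis. Payload 5.6 kg.
Tool frame: the origin (TCP) lies midway between the tips of the shut fingers; the grasp point (between the pads) lies 19 mm behind it; z points along the fingers, y is the direction in which the jaws open and shut (so a half turn about z gives the same grasp; the last joint's range is limited). The gripper opens to 85 mm and grips with 20 to 120 N. Pads are 22 mm wide; open, the fingers measure 114 mm over their backs; the gripper's body (76 mm by 85 mm) begins 54 mm behind the grasp point. The pads swing forward as they close: fully open they stand 13 mm farther back than shut.
Start: joints at [-1.201, 0.468, -0.012, 1.603, 0.006, 1.071, -0.056], TCP at [0.261, 0.595, 0.231] pointing down, gripper open.
Joint ranges: [-2.53, 2.53], [-0.31, 2.02], [-1.57, 1.55], [0.28, 2.44], [-1.29, 4.43], [0.15, 1.84], [-2.92, 2.92]. Speed limits (rad/s): [2.57, 2.57, 3.14, 3.14, 3.14, 3.14, 3.14].

## Interface

Orientations are given as a 3x3 rotation matrix whose columns are the frame's x, y, z axes.
In Python, from rig import robot gives the robot as it stands.
- The arm moves only by the tool apply_moves, never from a script. Its argument "plan" is a list of rows, each an object of numbers: "dx", "dy", "dz": the shift along the tool's x, y, z in cm; "roll": the turn about the tool's z in degrees. A call has 1 to 20 rows; each row is the pose to reach, as a shift and turn from the pose commanded when the call began, along the tool's axes at that moment; what a row does not reach only later rows make up. A row lasts 1/8 s, in which the tool goes at most 62.5 mm and 10.7 degrees, less where a joint would pass 70% of its speed; a pose out of reach is approached as far as the arm can. A call with a gripper value outside its range is refused whole. "jaw" is the opening, from 0 (shut) to 1 (fully open), set as the call begins (left out, the last holds). The fingers move at their own pace and stop on an object; "grip_force" is the grip in N (left out, the last holds). Time passes only in rows, so rows that repeat a pose let the fingers close. It gives the time, the measured TCP pose, the force and the opening at its end, in the units of the state.
- robot.get_obs(): the state, without advancing time (a new reading comes with each control period).
- robot.read_camera(name): name is "scene" or "top"; returns a dict with "image" (420x560x3 uint8, red, green, blue), "range_z" (420x560 float32, m along the optical axis (not along the pixel's ray), 0 where there is no reading), "camera_matrix" (3x3 intrinsics, pixels), "R" (3x3) and "t" (3): a world point X has camera coordinates R X + t. Camera axes: x right, y down, z forward; pixel columns grow to the right and rows downward; lengths in m; the calibration is good to about 2 mm. A picture is of the moment at which its call begins.
- robot.job_done(): hands the job in, once; it reports no verdict.
Trained networks look in a picture, given as the dict that the camera call returned (one of the last four; its "shot" number tells which), for a name from the list of things; names that differ only in an ending like _2 or _b are one class to them, and where a whole thing is asked for, a point or a joint stands for the part that bears it (a point fixed in the world has none). Each returns a list of dicts, best first, with "score" (0 to 1); they miss things now and then, are a little off and sometimes report something else, mostly with a low value. They report only what shows in the picture. A call takes as long as a camera call. They do not tell look-alikes from the thing itself.
- robot.trace(name, picture): "pixels" (420x560 bool, what is visible of it) and "extent" ([left, top, width, height] in pixels, round what is visible of it).
- robot.pinpoint(name, picture): "position" ([column, row] in pixels: a listed point, or the origin of a listed thing).
The state is a dict: "time_s": time; "joints": joint angles; "dq": joint speeds; "joint_efforts": joint torques, N m; "eef_pos": TCP position; "orientation": TCP orientation; "force": force on the tool from outside, world axes, zero at the start; "ft_torque": the same for the moment, N m; "opening": finger opening in m.
Only numpy, scipy, OpenCV 4.12 (cv2) and the standard library are available. Lean on these libraries where they do the work, as an engineer would, in place of code of your own. Each camera call takes 0.05 s, during which the arm holds its last target. There are 200 camera calls.

## Working session

There is one attempt and no reset: what is moved stays moved. The work goes in short steps, Python scripts to look and compute and a tool call to move; the robot and the scene stay as the last step left them, time stands still between calls to the robot, and variables do not carry over. Pictures are saved under pics/ and viewed, about 8 in all and at most 12, crops included, and the job is handed in when it is done.

Besides the shell and the picture viewer there is one more tool, called after "Emit:" by a JSON object that holds its "name" and its "arguments". apply_moves: Moves the arm, as the interface text tells. Its arguments: {"type":"object","properties":{"plan":{"type":"array"},"jaw":{"type":"number"},"grip_force":{"type":"number"}},"required":["plan"]}

```bash
mkdir -p pics
cat > h.py <<'E'
import numpy as np, cv2
from rig import robot
def cam(n): return robot.read_camera(n)
def save(im,p): cv2.imwrite(p, im[...,::-1])
def back(pic,uv,z=None):
    K,R,t=pic["camera_matrix"],np.array(pic["R"]),np.array(pic["t"])
    d=R.T@np.linalg.inv(K)@np.array([uv[0],uv[1],1.]); c=-R.T@t
    if z is None:
        return c+d*pic["range_z"][int(round(uv[1])),int(round(uv[0]))]
    return c+d*(z-c[2])/d[2]
def cloud(pic):
    K,R,t=np.array(pic["camera_matrix"]),np.array(pic["R"]),np.array(pic["t"])
    v,u=np.mgrid[:420,:560]; Z=pic["range_z"]
    P=np.stack([(u-K[0,2])/K[0,0]*Z,(v-K[1,2])/K[1,1]*Z,Z],-1)
    return (P-t)@R
E
python3 - <<'E'
from h import *
o=robot.get_obs(); print(o["orientation"],o["eef_pos"],o["opening"])
a=cam("top");b=cam("scene")
for p,n in((a,"top"),(b,"scene")):
    print(n,-np.array(p["R"]).T@p["t"])
    save(p["image"],f"pics/{n}0.png")
    for k,z in(("carrier_rib",.048),("pad_a",.032),("cooler_seat",.078),("latch_knob",.084),("start_button_top",None),("short_vial_mid",.029),("tall_vial_mid",.039),("cooler",0)):
        for d in robot.pinpoint(k,p)[:4]:
            print(k,round(d["score"],2),np.round(d["position"],1),np.round(back(p,d["position"],z),4))
E
```

```text
[[-9.15990147e-01  4.01200311e-01 -6.01381399e-04]
 [ 4.01200741e-01  9.15988592e-01 -1.69242218e-03]
 [-1.28141805e-04 -1.79151670e-03 -9.99998387e-01]] [0.2605924  0.5948646  0.23033315] 0.0854402746057818
top [0.4751335  0.07923407 0.92713125]
carrier_rib 0.65 [178.7 239.9] [0.5247 0.3551 0.048 ]
pad_a 0.58 [166.1 242.5] [0.5199 0.3901 0.032 ]
pad_a 0.55 [189.2 229.9] [0.5489 0.3356 0.032 ]
pad_a 0.54 [337.9 176. ] [ 0.6716 -0.0176  0.032 ]
cooler_seat 0.96 [284.3 229.3] [0.5434 0.1091 0.078 ]
latch_knob 0.53 [269.6 260.2] [0.4758 0.1418 0.084 ]
start_button_top 0.39 [293.1 268.6] [0.4565 0.0912 0.0511]
start_button_top 0.19 [280.3 229.8] [0.5462 0.1202 0.0299]
short_vial_mid 0.72 [381.1 209.7] [ 0.5899 -0.1158  0.029 ]
short_vial_mid 0.71 [414.3 212.8] [ 0.5814 -0.1918  0.029 ]
tall_vial_mid 0.72 [410.2 250.4] [ 0.4945 -0.1749  0.039 ]
cooler 0.82 [281.4 232. ] [0.5432 0.1189 0.    ]
cooler 0.41 [341.9 176.4] [ 0.6774 -0.0308  0.    ]
scene [ 0.22342466 -0.52046908  0.826554  ]
carrier_rib 0.8 [220.1 170.8] [0.5296 0.3601 0.048 ]
pad_a 0.93 [214.6 166.8] [0.5289 0.4043 0.032 ]
pad_a 0.67 [226.2 180.2] [0.5339 0.3292 0.032 ]
cooler_seat 0.87 [262.5 209.4] [0.5502 0.1279 0.078 ]
latch_knob 0.75 [237.5 213.6] [0.4847 0.1416 0.084 ]
latch_knob 0.67 [342.3 313.2] [ 0.5484 -0.2215  0.084 ]
start_button_top 0.59 [237.  237.4] [0.4586 0.0958 0.0519]
short_vial_mid 0.78 [346.1 303.5] [ 0.5944 -0.184   0.029 ]
short_vial_mid 0.77 [329.3 284.6] [ 0.5905 -0.1241  0.029 ]
short_vial_mid 0.38 [306.8 312.1] [ 0.5058 -0.1582  0.029 ]
tall_vial_mid 0.66 [305.2 313.8] [ 0.497  -0.1645  0.039 ]
cooler 0.68 [262.9 231.9] [ 0.5444  0.1195 -0.    ]
```

View pics/top0.png

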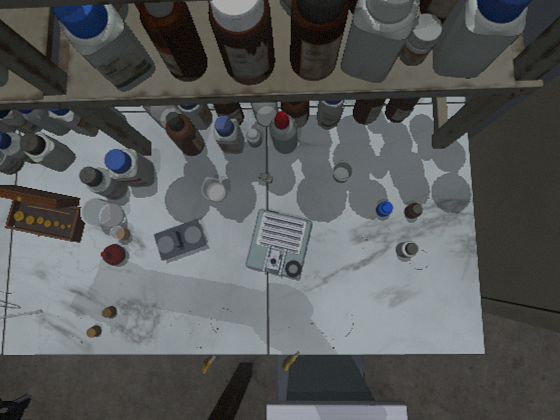

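View pics/scene0.png

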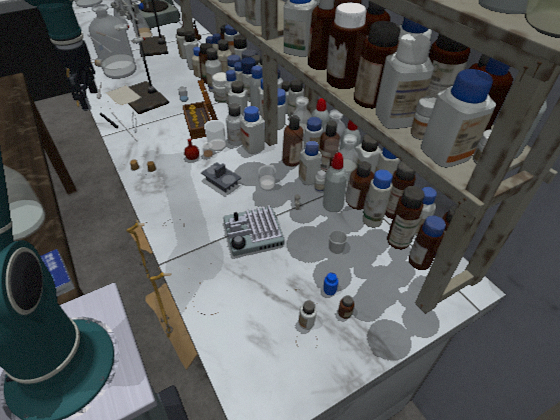

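The vial candidates in the top picture are blue (385,209), a look-alike to leave alone; brown with a dark cap (414,212), probably the short vial; and white with a dark cap (407,250), probably the tall one. Next I'll measure heights and poses from depth and view one enlarged crop.

```bash
cat > m.py <<'E'
from h import *
pics=[cam("top"),cam("scene")]
C=[cloud(p) for p in pics]
def pts(c,r,zl,zh,which=(0,1)):
    out=[]
    for i in which:
        P=C[i][pics[i]["range_z"]>0]
        m=(np.hypot(P[:,0]-c[0],P[:,1]-c[1])<r)&(P[:,2]>zl)&(P[:,2]<zh); out.append(P[m])
    return out
def rect(P):
    (c,s,a)=cv2.minAreaRect((P[:,:2]*1000).astype(np.float32)); return np.round(c,1),np.round(s,1),round(a,1)
E
python3 - <<'E'
from m import *
print(pics[0]["camera_matrix"],pics[1]["camera_matrix"])
for n,c,r,zl,zh in(("plate",(.53,.36),.075,.024,.042),("rib",(.53,.36),.05,.052,.075),("case",(.543,.119),.13,.018,.036),("fins",(.55,.118),.07,.045,.062),("knob",(.478,.14),.02,.078,.105),("btn",(.457,.092),.02,.036,.06)):
    for P,w in zip(pts(c,r,zl,zh),("top","scn")):
        if len(P)>5: print(n,w,len(P),rect(P),np.round(P.mean(0),4),"zmed",np.round(np.percentile(P[:,2],[50,95]),4))
for n,c in(("brown",(.583,-.188)),("blue",(.59,-.12)),("white",(.496,-.17))):
    for P,w in zip(pts(c,.035,.012,.12),("top","scn")):
        T=P[P[:,2]>np.percentile(P[:,2],97)-.008]
        print(n,w,len(P),"top z",np.percentile(P[:,2],97).round(4),"c",T.mean(0).round(4),cv2.minEnclosingCircle((T[:,:2]*1000).astype(np.float32)))
P=np.concatenate([c[p["range_z"]>0] for c,p in zip(C,pics)])
for zl,zh in((.12,.25),(.25,.4),(.4,.6)):
    m=(P[:,2]>zl)&(P[:,2]<zh)&(P[:,0]>.3)&(P[:,0]<.9)&(abs(P[:,1])<.5); print(zl,zh,np.percentile(P[m,0],[0,1,5]).round(3))
a=pics[1]["image"];b=pics[0]["image"]
f=lambda im,u,v,w,h:cv2.resize(im[v:v+h,u:u+w],(400,300),interpolation=cv2.INTER_CUBIC)
save(np.vstack([np.hstack([f(a,280,255,100,75),f(b,355,195,80,60)]),np.hstack([f(b,230,200,100,75),f(b,140,200,100,75)])]),"pics/crop1.png")
E
```

```text
[[383.95602215   0.         281.0779968 ]
 [  0.         383.95602215 210.31189371]
 [  0.           0.           1.        ]] [[398.560979     0.         272.04169874]
 [  0.         398.560979   203.67742384]
 [  0.           0.           1.        ]]
plate top 1176 (array([526.9, 358.6]), array([ 66.9, 110.4]), 18.7) [0.5262 0.3569 0.0325] zmed [0.0324 0.0354]
plate scn 469 (array([530. , 358.8]), array([ 67.3, 114.6]), 18.8) [0.5284 0.351  0.0345] zmed [0.0345 0.0377]
rib top 99 (array([526.6, 358.1]), array([35., 12.]), 19.9) [0.5266 0.357  0.063 ] zmed [0.0638 0.0665]
rib scn 70 (array([530.4, 359.1]), array([36.9, 16.1]), 26.3) [0.5292 0.3567 0.0619] zmed [0.0636 0.0681]
case top 2236 (array([552.3, 115. ]), array([131.2, 216.9]), 75.8) [0.5206 0.1261 0.0289] zmed [0.0289 0.0324]
case scn 1117 (array([553.8, 115.3]), array([132.6, 214. ]), 76.0) [0.5182 0.1056 0.0298] zmed [0.0304 0.0343]
fins top 490 (array([527.8, 120.8]), array([89.9, 88.6]), 76.1) [0.5367 0.1181 0.053 ] zmed [0.0537 0.0565]
fins scn 368 (array([529.4, 121.8]), array([92.4, 92.1]), 75.7) [0.5381 0.1147 0.05
[... 537 characters left out ...]
33984375), 11.519882202148438)
brown scn 279 top z 0.0607 c [ 0.5896 -0.1914  0.0585] ((590.7744750976562, -190.19761657714844), 11.927659034729004)
blue top 199 top z 0.0595 c [ 0.5916 -0.1233  0.057 ] ((591.6835327148438, -123.5042953491211), 11.621417999267578)
blue scn 257 top z 0.0607 c [ 0.5938 -0.124   0.0585] ((594.401611328125, -122.79856872558594), 12.102579116821289)
white top 295 top z 0.0797 c [ 0.4986 -0.1687  0.0775] ((498.3560791015625, -169.3979034423828), 12.56306266784668)
white scn 392 top z 0.0807 c [ 0.5006 -0.1704  0.0785] ((501.0052795410156, -169.6697540283203), 12.610130310058594)
0.12 0.25 [0.666 0.674 0.702]
0.25 0.4 [0.725 0.727 0.728]
0.4 0.6 [0.728 0.73  0.733]
```

View pics/crop1.png

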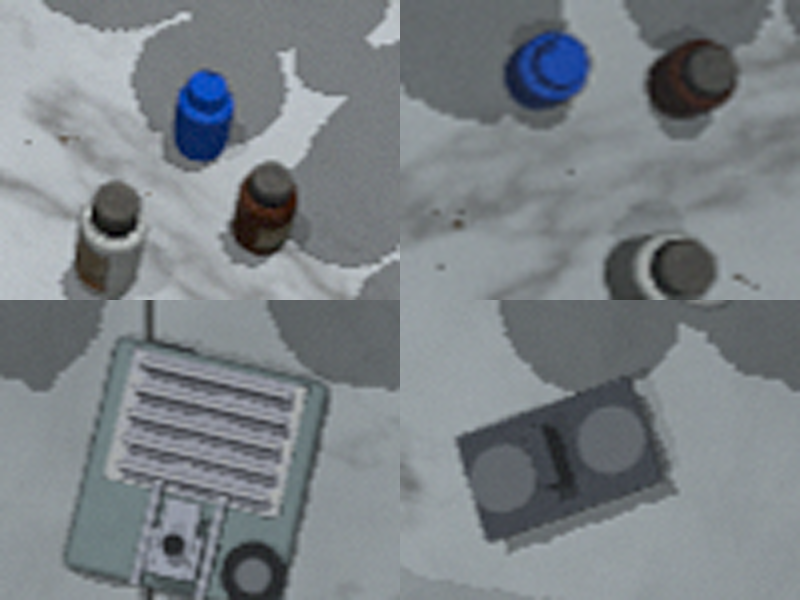

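The crop confirms the choice. The brown dark-capped vial at top (414,212) is 58–60 mm tall, so it is the short vial. The blue one is the look-alike, and the white one is about 80 mm, so it is the tall vial. I'll refine the cooler pose and then move.

```bash
cat > mv.py <<'E'
from h import *
def go(x,y,z,yaw):
    "target TCP (m), yaw deg of tool y in world -> row"
    o=robot.get_obs();R=np.array(o["orientation"]);p=np.array(o["eef_pos"])
    d=R.T@(np.array([x,y,z])-p)*100
    cur=np.degrees(np.arctan2(R[1,1],R[0,1])); r=-((yaw-cur+90)%180-90)
    print("t",o["time_s"],"p",p.round(4),"yaw",cur.round(2),"F",np.round(o["force"],1),"op",round(o["opening"],4)," row dx,dy,dz",d.round(2),"roll",round(r,2))
E
python3 - <<'E'
from m import *
import mv
from scipy.optimize import minimize
for w in(0,1):
    P=pts((.544,.117),.10,.040,.062,(w,))[0]
    # model: fin region box in cooler frame; refine using top points
    def fr(P,q):
        a=np.radians(q[2]);d=P[:,:2]-q[:2]; return d@np.array([[np.cos(a),-np.sin(a)],[np.sin(a),np.cos(a)]])
    q=np.array([.544,.117,-13.9])
    for it in range(5):
        L=fr(P,q); m=(abs(L[:,0])<.038)&(abs(L[:,1])<.052)&(P[:,2]>.049)
        (c,s,a)=cv2.minAreaRect((P[m,:2]*1000).astype(np.float32)); ang=(a+45)%90-45
        q=np.array([c[0]/1000,c[1]/1000,ang])
    print(w,"fins",q.round(4),np.round(s,1))
    L=fr(P,q);m=(abs(L[:,0])<.038)&(abs(L[:,1])<.040)&(P[:,2]>.050)
    x=L[m,0]; f=lambda o:-np.cos(2*np.pi*(x-o)/.015).sum()
    b=min(np.arange(-.0075,.0075,.0003),key=f); print("phase off mm",b*1000, -f(b)/len(x))
mv.go(.5285,.3587,.12,108.7)
E
```

```text
0 fins [  0.5393   0.1183 -14.0247] [89.8 65. ]
phase off mm -1.734723475976807e-15 0.8181355571551957
1 fins [  0.5423   0.119  -13.6163] [92.2 64.9]
phase off mm -0.30000000000000165 0.8074379515616658
t 1.1 p [0.2608 0.5954 0.2313] yaw 66.34 F [-0.4  0.3 -0.6] op 0.0851  row dx,dy,dz [-34.02 -10.94  11.13] roll -42.36
```

Emit:
{"name": "apply_moves", "arguments": {"plan": [{"dx": -34, "dy": -10.9, "dz": 2, "roll": -42.4}, {"dx": -34, "dy": -10.9, "dz": 2, "roll": -42.4}, {"dx": -34, "dy": -10.9, "dz": 2, "roll": -42.4}, {"dx": -34, "dy": -10.9, "dz": 2, "roll": -42.4}, {"dx": -34, "dy": -10.9, "dz": 2, "roll": -42.4}, {"dx": -34, "dy": -10.9, "dz": 2, "roll": -42.4}, {"dx": -34, "dy": -10.9, "dz": 2, "roll": -42.4}, {"dx": -34, "dy": -10.9, "dz": 2, "roll": -42.4}, {"dx": -34, "dy": -10.9, "dz": 11.1, "roll": -42.4}, {"dx": -34, "dy": -10.9, "dz": 11.1, "roll": -42.4}, {"dx": -34, "dy": -10.9, "dz": 11.1, "roll": -42.4}, {"dx": -34, "dy": -10.9, "dz": 11.1, "roll": -42.4}], "jaw": 1}}

```text
time_s: 2.6
eef_pos: [0.5285, 0.3609, 0.1219]
orientation: [[-0.946, -0.323, 0.002], [-0.323, 0.946, 0.002], [-0.002, 0.001, -1.0]]
force: [-0.2, 0.2, 0.8]
opening: 0.0853
```

Run:
```python
from m import *
import mv
mv.go(.5285,.3587,.036,108.7)
# gripper seen vs kinematics: save crop
a=pics[1]["image"][110:230,150:310];b=pics[0]["image"][170:290,100:260]
f=lambda i:cv2.resize(i,(400,300),interpolation=cv2.INTER_CUBIC)
save(np.hstack([f(a),f(b)]),"pics/pre.png")
```

```text
t 2.7 p [0.5292 0.3605 0.1224] yaw 108.8 F [0.7 0.1 0.7] op 0.0855  row dx,dy,dz [ 0.15 -0.16  8.64] roll 0.1
```

View pics/pre.png

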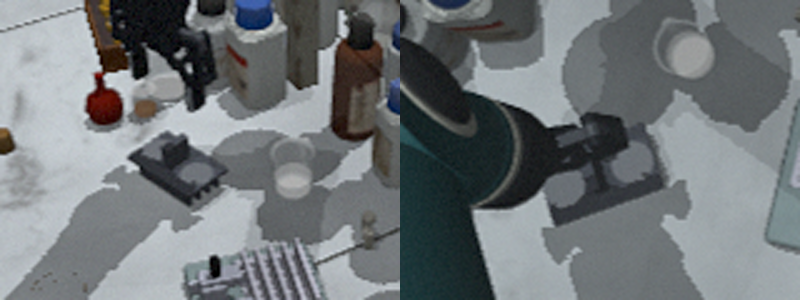

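The gripper is over the carrier, with the rib between the fingers. I'll descend and grip.

Emit:
{"name": "apply_moves", "arguments": {"plan": [{"dx": 0.1, "dy": -0.1, "dz": 4.5}, {"dx": 0.1, "dy": -0.1, "dz": 8.6}, {"dx": 0.1, "dy": -0.1, "dz": 8.6}, {"dx": 0.1, "dy": -0.1, "dz": 8.6}]}}

```text
invalid input at $.plan[0]: expected keys dx, dy, dz, roll
```

Emit:
{"name": "apply_moves", "arguments": {"plan": [{"dz": 0}, {"dz": 0}, {"dz": 0}, {"dz": 0}, {"dz": 0}, {"dz": 0}, {"dz": 0}, {"dz": 0}], "jaw": 0, "grip_force": 60}}

```text
invalid input at $.plan[0]: expected keys dx, dy, dz, roll
```

Emit:
{"name": "apply_moves", "arguments": {"plan": [{"dx": 0.1, "dy": -0.1, "dz": 4.5, "roll": 0}, {"dx": 0.1, "dy": -0.1, "dz": 8.6, "roll": 0}, {"dx": 0.1, "dy": -0.1, "dz": 8.6, "roll": 0}, {"dx": 0.1, "dy": -0.1, "dz": 8.6, "roll": 0}]}}

```text
time_s: 3.2
eef_pos: [0.5291, 0.3589, 0.0365]
orientation: [[-0.947, -0.321, 0.003], [-0.321, 0.947, 0.002], [-0.003, 0.001, -1.0]]
force: [-0.0, 1.4, -0.3]
opening: 0.0855
```

Emit:
{"name": "apply_moves", "arguments": {"plan": [{"dx": 0, "dy": 0, "dz": 0, "roll": 0}, {"dx": 0, "dy": 0, "dz": 0, "roll": 0}, {"dx": 0, "dy": 0, "dz": 0, "roll": 0}, {"dx": 0, "dy": 0, "dz": 0, "roll": 0}, {"dx": 0, "dy": 0, "dz": 0, "roll": 0}, {"dx": 0, "dy": 0, "dz": 0, "roll": 0}, {"dx": 0, "dy": 0, "dz": 0, "roll": 0}, {"dx": 0, "dy": 0, "dz": 0, "roll": 0}], "jaw": 0, "grip_force": 60}}

```text
time_s: 4.2
eef_pos: [0.5281, 0.3582, 0.0347]
orientation: [[-0.947, -0.321, 0.001], [-0.321, 0.947, 0.001], [-0.001, 0.0, -1.0]]
force: [-0.4, 0.7, 4.9]
opening: 0.0111
```

Run:
```python
from h import *
import mv
mv.go(.5285,.3587,.18,108.7)
```

```text
t 4.2 p [0.5281 0.3582 0.0347] yaw 108.75 F [-0.4  0.7  4.9] op 0.0111  row dx,dy,dz [ -0.07   0.04 -14.53] roll 0.05
```

Emit:
{"name": "apply_moves", "arguments": {"plan": [{"dx": 0, "dy": 0, "dz": -4, "roll": 0}, {"dx": 0, "dy": 0, "dz": -9, "roll": 0}, {"dx": 0, "dy": 0, "dz": -14, "roll": 0}, {"dx": 1.4, "dy": -5, "dz": -14, "roll": 8}, {"dx": 2.8, "dy": -10, "dz": -14, "roll": 16}, {"dx": 4.2, "dy": -15, "dz": -14, "roll": 24}, {"dx": 5.6, "dy": -20, "dz": -14, "roll": 32.7}, {"dx": 6.5, "dy": -23.1, "dz": -14, "roll": 32.7}, {"dx": 6.5, "dy": -23.1, "dz": -14, "roll": 32.7}, {"dx": 6.5, "dy": -23.1, "dz": -14, "roll": 32.7}, {"dx": 6.5, "dy": -23.1, "dz": -14, "roll": 32.7}]}}

```text
time_s: 5.58
eef_pos: [0.5401, 0.1196, 0.1739]
orientation: [[-0.971, 0.239, -0.001], [0.239, 0.971, 0.0], [0.001, 0.0, -1.0]]
force: [0.0, 0.5, -2.9]
opening: 0.0113
```

Run:
```python
from m import *
import mv
mv.go(.5406,.1184,.11,76.1)
p=np.array(robot.get_obs()["eef_pos"])
zt=p[2]-.036+.032
for w in(0,1):
    P=pts((.54,.118),.09,zt-.012,zt+.006,(w,))[0]
    print(w,len(P),rect(P),P.mean(0).round(4))
a=pics[1]["image"][140:290,170:370];b=pics[0]["image"][140:290,190:390]
f=lambda i:cv2.resize(i,(400,300),interpolation=cv2.INTER_CUBIC)
save(np.hstack([f(a),f(b)]),"pics/above.png")
```

```text
t 5.675 p [0.5403 0.1193 0.174 ] yaw 76.15 F [ 0.3 -0.1 -3.5] op 0.0113  row dx,dy,dz [-0.06 -0.08  6.4 ] roll 0.05
0 2 (array([552.8,  59.7]), array([3.1, 0. ]), 137.3) [0.5528 0.0597 0.1696]
1 608 (array([542.5, 119.3]), array([111.4,  65.7]), 76.2) [0.5346 0.1041 0.173 ]
```

View pics/above.png

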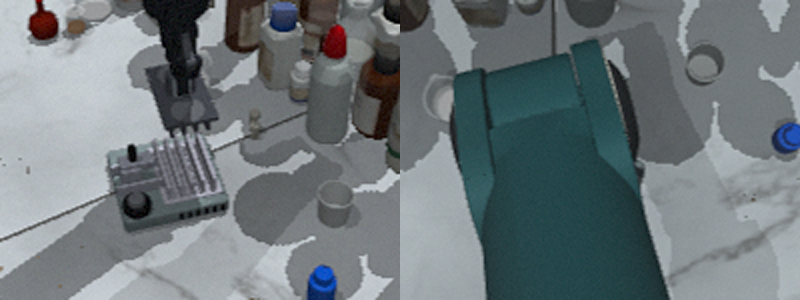

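The scene camera puts the held carrier at (542.5, 119.3) with yaw 76.2, against the cooler at (542.3, 119.0) in the same camera, so they are aligned. I'll lower it into the fins.

Emit:
{"name": "apply_moves", "arguments": {"plan": [{"dx": 0, "dy": 0, "dz": 4, "roll": 0}, {"dx": 0, "dy": 0, "dz": 7.5, "roll": 0}, {"dx": 0, "dy": 0, "dz": 8, "roll": 0}, {"dx": 0, "dy": 0, "dz": 8.4, "roll": 0}, {"dx": 0, "dy": 0, "dz": 8.7, "roll": 0}, {"dx": 0, "dy": 0, "dz": 9, "roll": 0}, {"dx": 0, "dy": 0, "dz": 9.3, "roll": 0}, {"dx": 0, "dy": 0, "dz": 9.3, "roll": 0}]}}

```text
time_s: 6.68
eef_pos: [0.5405, 0.1182, 0.0813]
orientation: [[-0.97, 0.241, -0.0], [0.241, 0.97, 0.0], [0.0, -0.0, -1.0]]
force: [-1.0, -0.9, -3.5]
opening: 0.0113
```

Emit:
{"name": "apply_moves", "arguments": {"plan": [{"dx": 0, "dy": 0, "dz": 0.4, "roll": 0}, {"dx": 0, "dy": 0, "dz": 0.8, "roll": 0}, {"dx": 0, "dy": 0, "dz": 1.2, "roll": 0}, {"dx": 0, "dy": 0, "dz": 1.4, "roll": 0}, {"dx": 0, "dy": 0, "dz": 1.6, "roll": 0}, {"dx": 0, "dy": 0, "dz": 1.7, "roll": 0}, {"dx": 0, "dy": 0, "dz": 1.7, "roll": 0}]}}

```text
time_s: 7.55
eef_pos: [0.5406, 0.1182, 0.0646]
orientation: [[-0.97, 0.241, 0.0], [0.241, 0.97, 0.0], [0.0, 0.0, -1.0]]
force: [-1.8, -0.6, 1.7]
opening: 0.0114
```

Emit:
{"name": "apply_moves", "arguments": {"plan": [{"dx": 0, "dy": 0, "dz": 0.1, "roll": 0}, {"dx": 0, "dy": 0, "dz": 0.1, "roll": 0}, {"dx": 0, "dy": 0, "dz": 0.1, "roll": 0}]}}

```text
time_s: 7.92
eef_pos: [0.5406, 0.1183, 0.0646]
orientation: [[-0.97, 0.241, 0.0], [0.241, 0.97, 0.0], [-0.0, 0.0, -1.0]]
force: [-4.9, -1.3, 11.6]
opening: 0.011
```

Emit:
{"name": "apply_moves", "arguments": {"plan": [{"dx": 0, "dy": 0, "dz": -0.1, "roll": 0}, {"dx": 0, "dy": 0, "dz": -0.1, "roll": 0}, {"dx": 0, "dy": 0, "dz": -0.1, "roll": 0}, {"dx": 0, "dy": 0, "dz": -0.1, "roll": 0}, {"dx": 0, "dy": 0, "dz": -3, "roll": 0}, {"dx": 0, "dy": 0, "dz": -8, "roll": 0}, {"dx": 6, "dy": 0, "dz": -9, "roll": 0}, {"dx": 12, "dy": 0, "dz": -9, "roll": 0}, {"dx": 12, "dy": 0, "dz": -9, "roll": 0}, {"dx": 12, "dy": 0, "dz": -9, "roll": 0}], "jaw": 0.8}}

```text
time_s: 9.18
eef_pos: [0.4249, 0.1474, 0.1537]
orientation: [[-0.971, 0.241, 0.002], [0.241, 0.971, 0.001], [-0.001, 0.001, -1.0]]
force: [0.7, -0.4, 0.2]
opening: 0.0681
```

Run:
```python
from m import *
import mv
u=np.array([.9707,-.2402])
for w in(0,1):
    P=pts((.541,.1187),.085,.056,.0675,(w,))[0]
    L=(P[:,:2]-[.5408,.1187])@np.c_[u,[.2402,.9707]]
    P=P[(abs(L[:,0])<.036)]
    if len(P)>9: print("plate",w,len(P),rect(P),np.median(P[:,2]).round(4))
    P=pts((.541,.1187),.03,.082,.1,(w,))[0]
    if len(P)>9: print("rib",w,len(P),rect(P),np.percentile(P[:,2],[50,90]).round(4))
    P=pts((.476,.134),.02,.080,.1,(w,))[0]
    if len(P)>5: print("knob",w,len(P),rect(P))
# knob from seat estimate; push start behind it
s=np.array([.5408,.1187]); 
for x in(-.100,-.064): print(x,s+u*x); mv.go(*(s+u*x),.080,76.1)
save(cv2.resize(pics[1]["image"][140:290,170:370],(600,450),interpolation=cv2.INTER_CUBIC),"pics/seated.png")
```

```text
plate 0 1310 (array([540. , 117.3]), array([110.,  66.]), 76.1) 0.0623
rib 0 93 (array([540. , 117.2]), array([11.8, 35.4]), 75.8) [0.0938 0.0957]
knob 0 23 (array([474. , 133.7]), array([8.8, 8.6]), 89.5)
plate 1 648 (array([543.1, 117.8]), array([115.2,  66.1]), 76.1) 0.0639
rib 1 96 (array([542.5, 118.1]), array([14.4, 35.6]), 74.7) [0.0936 0.0971]
knob 1 32 (array([477. , 133.5]), array([10.6, 10.5]), 57.1)
-0.1 [0.44373 0.14272]
t 9.275 p [0.4254 0.1469 0.1534] yaw 75.98 F [ 0.1 -0.1 -0. ] op 0.0684  row dx,dy,dz [-1.87  0.03  7.34] roll -0.12
-0.064 [0.4786752 0.1340728]
t 9.275 p [0.4254 0.1469 0.1534] yaw 75.98 F [ 0.1 -0.1 -0. ] op 0.0684  row dx,dy,dz [-5.47  0.04  7.35] roll -0.12
```

View pics/seated.png

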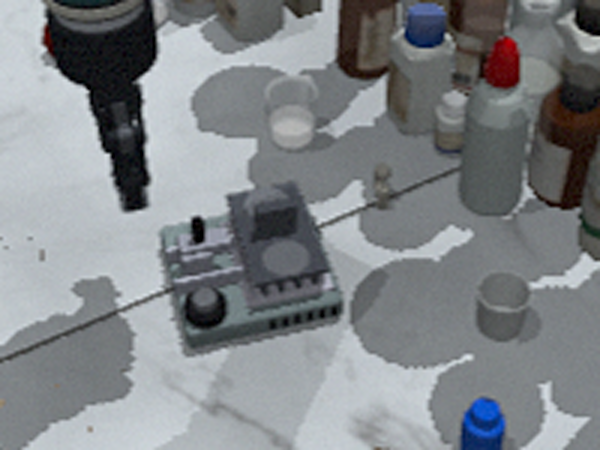

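The carrier is home: plate top at 62 mm and yaw matching, within 1 mm of centre. Next I'll shut the fingers, go down in front of the knob and push.

Emit:
{"name": "apply_moves", "arguments": {"plan": [{"dx": -1.3, "dy": 0, "dz": 2, "roll": -0.1}, {"dx": -1.3, "dy": 0, "dz": 2, "roll": -0.1}, {"dx": -1.3, "dy": 0, "dz": 2, "roll": -0.1}, {"dx": -1.3, "dy": 0, "dz": 7.3, "roll": -0.1}, {"dx": -1.3, "dy": 0, "dz": 7.3, "roll": -0.1}, {"dx": -1.3, "dy": 0, "dz": 7.3, "roll": -0.1}], "jaw": 0}}

```text
time_s: 10.02
eef_pos: [0.4373, 0.1443, 0.0815]
orientation: [[-0.971, 0.239, 0.001], [0.239, 0.971, 0.0], [-0.001, 0.001, -1.0]]
force: [0.4, 0.8, 0.6]
opening: 0.0
```

Emit:
{"name": "apply_moves", "arguments": {"plan": [{"dx": -0.4, "dy": 0, "dz": 0, "roll": 0}, {"dx": -0.8, "dy": 0, "dz": 0, "roll": 0}, {"dx": -1.2, "dy": 0, "dz": 0, "roll": 0}, {"dx": -1.6, "dy": 0, "dz": 0, "roll": 0}, {"dx": -2, "dy": 0, "dz": 0, "roll": 0}, {"dx": -2.4, "dy": 0, "dz": 0, "roll": 0}, {"dx": -2.8, "dy": 0, "dz": 0, "roll": 0}, {"dx": -3.2, "dy": 0, "dz": 0, "roll": 0}, {"dx": -3.5, "dy": 0, "dz": 0, "roll": 0}, {"dx": -3.5, "dy": 0, "dz": 0, "roll": 0}]}}

```text
time_s: 11.28
eef_pos: [0.471, 0.1355, 0.0802]
orientation: [[-0.971, 0.24, 0.0], [0.24, 0.971, -0.0], [-0.0, 0.0, -1.0]]
force: [-0.3, 0.3, -0.1]
opening: -0.0001
```

```bash
cat > k.py <<'E'
from m import *
u=np.array([.9707,-.2402]);V=np.c_[u,[.2402,.9707]]
def look(name):
    for w,s in((0,(.5395,.1183)),(1,(.5423,.119))):
        P=pts((.48,.133),.05,.080,.0945,(w,))[0]
        L=(P[:,:2]-s)@V
        P=L[(abs(L[:,1])<.008)&(L[:,0]<-.03)]
        print(w,len(P),"x range",np.round(np.percentile(P[:,0],[0,5,50,95,100])*1000,1) if len(P) else "")
    save(cv2.resize(pics[1]["image"][185:275,205:325],(640,480),interpolation=cv2.INTER_CUBIC),name)
E
python3 -c "
from k import *
look('pics/latch1.png')"
```

```text
0 0 x range 
1 35 x range [-82.2 -80.9 -57.5 -49.1 -48.4]
```

View pics/latch1.png

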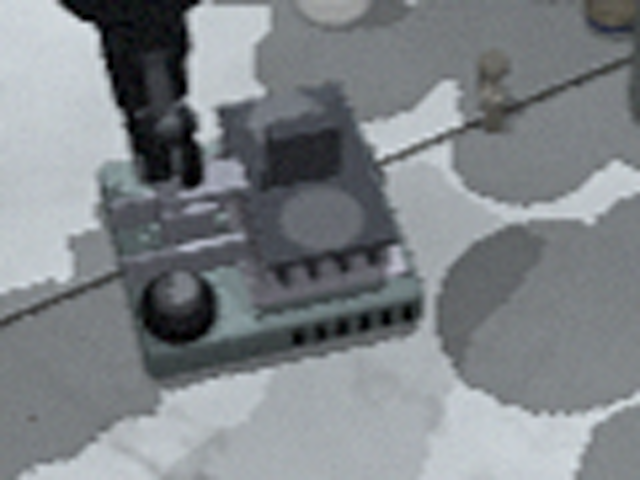

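The knob is in contact and about 17 mm along. I'll keep pushing until the force rises.

Emit:
{"name": "apply_moves", "arguments": {"plan": [{"dx": -0.3, "dy": 0, "dz": 0, "roll": 0}, {"dx": -0.6, "dy": 0, "dz": 0, "roll": 0}, {"dx": -0.8, "dy": 0, "dz": 0, "roll": 0}, {"dx": -0.9, "dy": 0, "dz": 0, "roll": 0}, {"dx": -0.9, "dy": 0, "dz": 0, "roll": 0}]}}

```text
time_s: 12.0
eef_pos: [0.4786, 0.1336, 0.0802]
orientation: [[-0.971, 0.239, -0.002], [0.239, 0.971, -0.0], [0.002, -0.0, -1.0]]
force: [-4.6, 1.0, 3.2]
opening: 0.0003
```

Emit:
{"name": "apply_moves", "arguments": {"plan": [{"dx": -0.2, "dy": 0, "dz": 0, "roll": 0}, {"dx": -0.4, "dy": 0, "dz": 0, "roll": 0}, {"dx": -0.4, "dy": 0, "dz": 0, "roll": 0}]}}

```text
time_s: 12.38
eef_pos: [0.4789, 0.1335, 0.0799]
orientation: [[-0.971, 0.238, -0.009], [0.238, 0.971, -0.0], [0.008, -0.002, -1.0]]
force: [-13.4, 3.6, 9.9]
opening: 0.0001
```

Emit:
{"name": "apply_moves", "arguments": {"plan": [{"dx": 2, "dy": 0, "dz": 0, "roll": 0}, {"dx": 2, "dy": 0, "dz": -5, "roll": 0}, {"dx": 2, "dy": 0, "dz": -10, "roll": 0}, {"dx": 2, "dy": 0, "dz": -12, "roll": 0}, {"dx": 2, "dy": 0, "dz": -12, "roll": 0}], "jaw": 0.75}}

```text
time_s: 13.0
eef_pos: [0.466, 0.1376, 0.2022]
orientation: [[-0.971, 0.24, 0.006], [0.24, 0.971, 0.002], [-0.005, 0.003, -1.0]]
force: [0.2, 0.6, -0.5]
opening: 0.0641
```

Run:
```python
from k import *
import mv
look("pics/latch2.png")
mv.go(.5888,-.1905,.12,-13.9); mv.go(.5888,-.1905,.017,-13.9)
print(robot.get_obs()["joints"])
```

```text
0 0 x range 
1 21 x range [-51.8 -51.8 -47.6 -43.8 -41.5]
t 13.1 p [0.4641 0.1371 0.1998] yaw 76.12 F [-0.8 -1.2 -0.4] op 0.064  row dx,dy,dz [-19.96 -28.81   7.99] roll -89.98
t 13.1 p [0.4641 0.1371 0.1998] yaw 76.12 F [-0.8 -1.2 -0.4] op 0.064  row dx,dy,dz [-19.96 -28.81  18.29] roll -89.98
[-0.43842399  0.22510546  0.09337369  2.03624633 -0.02664216  0.88086488
  0.99815695]
```

The latch is home, with the knob centre at about -47 mm. Now the short vial.

Emit:
{"name": "apply_moves", "arguments": {"plan": [{"dx": -3, "dy": -4, "dz": 0, "roll": 10}, {"dx": -6, "dy": -8, "dz": 0, "roll": 20}, {"dx": -9, "dy": -12, "dz": 0, "roll": 30}, {"dx": -11, "dy": -16, "dz": 0, "roll": 40}, {"dx": -14, "dy": -20, "dz": 0, "roll": 50}, {"dx": -17, "dy": -24, "dz": 0, "roll": 60}, {"dx": -20, "dy": -28.8, "dz": 2, "roll": 70}, {"dx": -20, "dy": -28.8, "dz": 5, "roll": 80}, {"dx": -20, "dy": -28.8, "dz": 8, "roll": 90}, {"dx": -20, "dy": -28.8, "dz": 8, "roll": 90}, {"dx": -20, "dy": -28.8, "dz": 8, "roll": 90}, {"dx": -20, "dy": -28.8, "dz": 8, "roll": 90}]}}

```text
time_s: 14.6
eef_pos: [0.5899, -0.1904, 0.1216]
orientation: [[0.238, 0.971, 0.002], [0.971, -0.238, -0.0], [0.0, 0.002, -1.0]]
force: [0.3, -0.4, 0.3]
opening: 0.0641
```

Run:
```python
from m import *
import mv
mv.go(.5888,-.1905,.018,-13.9)
P=pts((.5888,-.1905),.02,.05,.07)
for p in P:
    if len(p)>5: print(len(p),cv2.minEnclosingCircle((p[:,:2]*1000).astype(np.float32)))
```

```text
t 14.7 p [ 0.5898 -0.1903  0.1215] yaw -13.8 F [0.7 0.5 1.1] op 0.0643  row dx,dy,dz [-0.04 -0.11 10.35] roll 0.1
93 ((587.2291259765625, -190.16412353515625), 11.833802223205566)
101 ((589.7894287109375, -189.14529418945312), 12.938350677490234)
```

Emit:
{"name": "apply_moves", "arguments": {"plan": [{"dx": 0, "dy": -0.1, "dz": 4, "roll": 0}, {"dx": 0, "dy": -0.1, "dz": 7.5, "roll": 0}, {"dx": 0, "dy": -0.1, "dz": 10.3, "roll": 0}, {"dx": 0, "dy": -0.1, "dz": 10.3, "roll": 0}, {"dx": 0, "dy": -0.1, "dz": 10.3, "roll": 0}]}}

```text
time_s: 15.32
eef_pos: [0.5891, -0.1904, 0.0187]
orientation: [[0.239, 0.971, 0.002], [0.971, -0.239, -0.001], [-0.0, 0.002, -1.0]]
force: [0.6, -0.3, 0.1]
opening: 0.0641
```

Emit:
{"name": "apply_moves", "arguments": {"plan": [{"dx": 0, "dy": 0, "dz": 0, "roll": 0}, {"dx": 0, "dy": 0, "dz": 0, "roll": 0}, {"dx": 0, "dy": 0, "dz": 0, "roll": 0}, {"dx": 0, "dy": 0, "dz": 0, "roll": 0}, {"dx": 0, "dy": 0, "dz": 0, "roll": 0}, {"dx": 0, "dy": 0, "dz": 0, "roll": 0}], "jaw": 0, "grip_force": 25}}

```text
time_s: 16.08
eef_pos: [0.589, -0.1901, 0.0187]
orientation: [[0.239, 0.971, 0.002], [0.971, -0.239, -0.0], [0.0, 0.002, -1.0]]
force: [-1.2, 0.5, 6.9]
opening: 0.0319
```

Emit:
{"name": "apply_moves", "arguments": {"plan": [{"dx": 0, "dy": 0, "dz": -3, "roll": 0}, {"dx": 0, "dy": 0, "dz": -8, "roll": 0}, {"dx": 0, "dy": 0, "dz": -13, "roll": 0}, {"dx": 4, "dy": -1.5, "dz": -14, "roll": 0}, {"dx": 9, "dy": -3.5, "dz": -14, "roll": 0}, {"dx": 14, "dy": -5.5, "dz": -14, "roll": 0}, {"dx": 19, "dy": -7.5, "dz": -14, "roll": 0}, {"dx": 24, "dy": -9.5, "dz": -14, "roll": 0}, {"dx": 29, "dy": -11, "dz": -14, "roll": 0}, {"dx": 32.2, "dy": -12, "dz": -14, "roll": 0}, {"dx": 32.2, "dy": -12, "dz": -14, "roll": 0}, {"dx": 32.2, "dy": -12, "dz": -14, "roll": 0}, {"dx": 32.2, "dy": -12, "dz": -14, "roll": 0}]}}

```text
time_s: 17.7
eef_pos: [0.549, 0.1497, 0.1575]
orientation: [[0.242, 0.97, 0.0], [0.97, -0.242, -0.0], [-0.0, 0.0, -1.0]]
force: [0.4, -0.4, -0.4]
opening: 0.032
```

Run:
```python
from m import *
import mv
mv.go(.5492,.1510,.0827,-13.9)
o=robot.get_obs();p=np.array(o["eef_pos"])
# vial body points below finger tips: base z = tcp-.0187
zb=p[2]-.0187
P=pts(p[:2],.03,zb-.003,zb+.017,(1,))[0]
print(len(P),rect(P) if len(P)>4 else "",P.min(0).round(4),P.max(0).round(4),p)
P0=pts((.541,.118),.03,.082,.1,(1,))[0]; print("rib",rect(P0) if len(P0)>5 else "")
save(cv2.resize(pics[1]["image"][130:280,180:380],(640,480),interpolation=cv2.INTER_CUBIC),"pics/vialabove.png")
```

```text
t 17.8 p [0.549  0.1501 0.1574] yaw -13.98 F [ 1.   0.2 -1.2] op 0.0318  row dx,dy,dz [ 0.1  -0.    7.47] roll -0.08
46 (array([545.7, 138.6]), array([12.3, 30.3]), 64.7) [0.5341 0.1317 0.1413] [0.562  0.1505 0.1554] [0.54897718 0.15007167 0.15742917]
rib (array([541.7, 116.6]), array([17.3, 34.2]), 64.4)
```

View pics/vialabove.png

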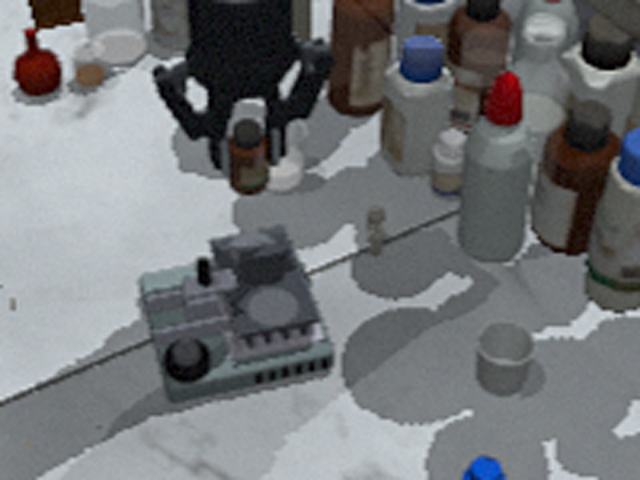

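Run:
```python
from m import *
from scipy.optimize import least_squares
p=np.array(robot.get_obs()["eef_pos"]);zb=p[2]-.0187
P=pts(p[:2],.03,zb+.002,zb+.038,(1,))[0]
u=np.array([.9707,-.2402]);P=P[abs((P[:,:2]-p[:2])@u)<.013]
f=lambda c:np.hypot(P[:,0]-c[0],P[:,1]-c[1])-.0165
r=least_squares(f,p[:2],loss="soft_l1",f_scale=.001);print(len(P),r.x.round(4),p.round(4),np.abs(r.fun).mean())
```

```text
110 [0.5506 0.1505] [0.5489 0.1506 0.1574] 0.0009389523049991925
```

The held vial is centred in the fingers, so I'll lower it.

Emit:
{"name": "apply_moves", "arguments": {"plan": [{"dx": 0.1, "dy": 0, "dz": 3.5, "roll": 0}, {"dx": 0.1, "dy": 0, "dz": 6, "roll": 0}, {"dx": 0.1, "dy": 0, "dz": 6.8, "roll": 0}, {"dx": 0.1, "dy": 0, "dz": 7.2, "roll": 0}, {"dx": 0.1, "dy": 0, "dz": 7.4, "roll": 0}, {"dx": 0.1, "dy": 0, "dz": 7.4, "roll": 0}, {"dx": 0.1, "dy": 0, "dz": 7.4, "roll": 0}]}}

```text
time_s: 18.77
eef_pos: [0.5493, 0.1526, 0.0839]
orientation: [[0.239, 0.971, 0.001], [0.971, -0.239, 0.0], [0.001, 0.001, -1.0]]
force: [0.6, 0.2, -0.1]
opening: 0.032
```

Emit:
{"name": "apply_moves", "arguments": {"plan": [{"dx": -0.1, "dy": 0, "dz": 0.05, "roll": 0}, {"dx": -0.1, "dy": 0, "dz": 0.1, "roll": 0}, {"dx": -0.1, "dy": 0, "dz": 0.1, "roll": 0}, {"dx": -0.1, "dy": 0, "dz": 0.1, "roll": 0}]}}

```text
time_s: 19.27
eef_pos: [0.5488, 0.1514, 0.0823]
orientation: [[0.239, 0.971, 0.0], [0.971, -0.239, -0.0], [0.0, 0.0, -1.0]]
force: [0.4, -0.3, -1.5]
opening: 0.0319
```

Emit:
{"name": "apply_moves", "arguments": {"plan": [{"dx": 0, "dy": 0, "dz": 0.08, "roll": 0}, {"dx": 0, "dy": 0, "dz": 0.16, "roll": 0}, {"dx": 0, "dy": 0, "dz": 0.16, "roll": 0}, {"dx": 0, "dy": 0, "dz": 0.16, "roll": 0}]}}

```text
time_s: 19.77
eef_pos: [0.5488, 0.1514, 0.0807]
orientation: [[0.24, 0.971, 0.0], [0.971, -0.24, 0.0], [0.0, 0.0, -1.0]]
force: [-0.7, 0.0, 0.4]
opening: 0.0321
```

Emit:
{"name": "apply_moves", "arguments": {"plan": [{"dx": 0, "dy": 0, "dz": 0.05, "roll": 0}, {"dx": 0, "dy": 0, "dz": 0.1, "roll": 0}, {"dx": 0, "dy": 0, "dz": 0.1, "roll": 0}]}}

```text
time_s: 20.15
eef_pos: [0.5489, 0.1515, 0.0806]
orientation: [[0.24, 0.971, 0.0], [0.971, -0.24, 0.001], [0.001, -0.0, -1.0]]
force: [-2.1, -0.7, 9.1]
opening: 0.0314
```

The vial is down, with 9 N of contact. I'll release it and rise straight up.

Emit:
{"name": "apply_moves", "arguments": {"plan": [{"dx": 0, "dy": 0, "dz": -0.1, "roll": 0}, {"dx": 0, "dy": 0, "dz": -0.1, "roll": 0}, {"dx": 0, "dy": 0, "dz": -0.1, "roll": 0}, {"dx": 0, "dy": 0, "dz": -0.1, "roll": 0}, {"dx": 0, "dy": 0, "dz": -0.1, "roll": 0}, {"dx": 0, "dy": 0, "dz": -1.5, "roll": 0}, {"dx": 0, "dy": 0, "dz": -4, "roll": 0}, {"dx": 0, "dy": 0, "dz": -9, "roll": 0}, {"dx": 0, "dy": 0, "dz": -14, "roll": 0}, {"dx": 0, "dy": 0, "dz": -14, "roll": 0}], "jaw": 0.65}}

```text
time_s: 21.4
eef_pos: [0.5515, 0.1518, 0.2249]
orientation: [[0.24, 0.971, 0.009], [0.971, -0.24, 0.004], [0.006, 0.007, -1.0]]
force: [-0.5, 0.4, -0.2]
opening: 0.0555
```

Run:
```python
from m import *
import mv
for w in(0,1):
    P=pts((.549,.151),.025,.108,.128,(w,))[0]
    if len(P)>5: print("cap",w,len(P),cv2.minEnclosingCircle((P[:,:2]*1000).astype(np.float32)),np.percentile(P[:,2],95).round(4))
    P=pts((.4573,.0905),.012,.044,.06,(w,))[0]
    if len(P)>5: print("btn",w,len(P),rect(P),P.mean(0).round(4),np.percentile(P[:,2],[50,95]).round(4))
u=np.array([.9707,-.2402]);b=np.array([.5408,.1187])+u*-.074-np.array([.2402,.9707])*.046;print(b)
mv.go(*b,.10,-13.9)
```

```text
btn 0 71 (array([456.7,  91.5]), array([18.1, 20.2]), 88.9) [0.4564 0.0909 0.0498] [0.0495 0.0526]
cap 1 76 ((550.5633544921875, 148.19517517089844), 14.088874816894531) 0.1232
btn 1 57 (array([458.4,  90.1]), array([18.7, 20. ]), 22.5) [0.4581 0.0899 0.0505] [0.051 0.053]
[0.457919  0.0918226]
t 21.5 p [0.5488 0.1516 0.2207] yaw -13.84 F [-0.6  0.3 -0.6] op 0.0555  row dx,dy,dz [-8.   -7.4  12.05] roll 0.06
```

The vial is standing, with its cap top at about 0.121 m. Next I'll shut the fingers and go over the button.

Emit:
{"name": "apply_moves", "arguments": {"plan": [{"dx": -4, "dy": -3.7, "dz": 0, "roll": 0}, {"dx": -8, "dy": -7.4, "dz": 0, "roll": 0}, {"dx": -8, "dy": -7.4, "dz": 2, "roll": 0}, {"dx": -8, "dy": -7.4, "dz": 7, "roll": 0}, {"dx": -8, "dy": -7.4, "dz": 12, "roll": 0}, {"dx": -8, "dy": -7.4, "dz": 15.5, "roll": 0}, {"dx": -8, "dy": -7.4, "dz": 15.5, "roll": 0}, {"dx": -8, "dy": -7.4, "dz": 15.5, "roll": 0}], "jaw": 0}}

```text
time_s: 22.5
eef_pos: [0.458, 0.0912, 0.0652]
orientation: [[0.24, 0.971, 0.0], [0.971, -0.24, -0.0], [-0.0, 0.0, -1.0]]
force: [-0.7, 0.7, 0.6]
opening: 0.0001
```

Emit:
{"name": "apply_moves", "arguments": {"plan": [{"dx": 0, "dy": 0, "dz": 0.5, "roll": 0}, {"dx": 0, "dy": 0, "dz": 1, "roll": 0}, {"dx": 0, "dy": 0, "dz": 1.4, "roll": 0}, {"dx": 0, "dy": 0, "dz": 1.7, "roll": 0}, {"dx": 0, "dy": 0, "dz": 2, "roll": 0}, {"dx": 0, "dy": 0, "dz": 2, "roll": 0}, {"dx": 0, "dy": 0, "dz": 2, "roll": 0}]}}

```text
time_s: 23.38
eef_pos: [0.4578, 0.0916, 0.0448]
orientation: [[0.239, 0.971, 0.0], [0.971, -0.239, 0.0], [0.0, 0.0, -1.0]]
force: [-0.4, 0.4, 3.8]
opening: 0.0002
```

Emit:
{"name": "apply_moves", "arguments": {"plan": [{"dx": 0, "dy": 0, "dz": 0.15, "roll": 0}, {"dx": 0, "dy": 0, "dz": 0.3, "roll": 0}, {"dx": 0, "dy": 0, "dz": 0.3, "roll": 0}, {"dx": 0, "dy": 0, "dz": 0.3, "roll": 0}]}}

```text
time_s: 23.88
eef_pos: [0.458, 0.0916, 0.0436]
orientation: [[0.24, 0.971, 0.0], [0.971, -0.24, 0.002], [0.002, -0.0, -1.0]]
force: [-6.4, -1.0, 28.6]
opening: -0.0001
```

The button has bottomed out at a hard stop (28.6 N). I'll back away.

Emit:
{"name": "apply_moves", "arguments": {"plan": [{"dx": 0, "dy": 0, "dz": -1, "roll": 0}, {"dx": 0, "dy": 0, "dz": -5, "roll": 0}, {"dx": 0, "dy": 0, "dz": -10, "roll": 0}, {"dx": -5, "dy": 0, "dz": -16, "roll": 0}, {"dx": -11, "dy": -1, "dz": -18, "roll": 0}, {"dx": -17, "dy": -2, "dz": -18, "roll": 0}, {"dx": -22, "dy": -2, "dz": -18, "roll": 0}, {"dx": -22, "dy": -2, "dz": -18, "roll": 0}, {"dx": -22, "dy": -2, "dz": -18, "roll": 0}]}}

```text
time_s: 25.0
eef_pos: [0.3855, -0.1171, 0.2215]
orientation: [[0.24, 0.971, -0.0], [0.971, -0.24, 0.0], [0.0, -0.0, -1.0]]
force: [0.2, 0.4, 0.6]
opening: 0.0002
```

Run:
```python
from k import *
import mv
look("pics/x.png"); mv.go(.4,-.1,.2,-14)
for w in(0,1):
    for n,c,r,a,b in(("cap",(.549,.151),.025,.108,.128),("white",(.4995,-.169),.02,.068,.09),("blue",(.593,-.123),.02,.05,.07)):
        P=pts(c,r,a,b,(w,))[0]
        if len(P)>5: print(n,w,len(P),np.round(cv2.minEnclosingCircle((P[:,:2]*1000).astype(np.float32))[0],1),np.percentile(P[:,2],97).round(4))
    P=pts((.541,.118),.03,.082,.1,(w,))[0]
    if len(P)>5: print("rib",w,rect(P),np.percentile(P[:,2],90).round(4))
f=lambda i:cv2.resize(i,(400,300),interpolation=cv2.INTER_CUBIC)
save(np.hstack([f(pics[1]["image"][140:290,170:370]),f(pics[0]["image"][150:300,180:380])]),"pics/final.png")
```

```text
0 11 x range [-52.2 -51.9 -47.5 -42.6 -42.3]
1 0 x range 
t 25.1 p [ 0.3858 -0.1163  0.2214] yaw -13.73 F [-0.4  0.5  0.4] op 0.0002  row dx,dy,dz [1.92 0.99 2.14] roll 0.27
cap 0 99 [547.2 150.8] 0.1221
white 0 120 [ 498.3 -169. ] 0.0804
blue 0 88 [ 591.9 -123.7] 0.0606
rib 0 (array([542. , 124.9]), array([28.6, 35.4]), 74.1) 0.0959
white 1 123 [ 501.  -169.3] 0.0819
blue 1 85 [ 595.1 -122.7] 0.0614
rib 1 (array([557.8, 122.3]), array([30.8, 10.6]), 61.5) 0.0972
```

View pics/final.png

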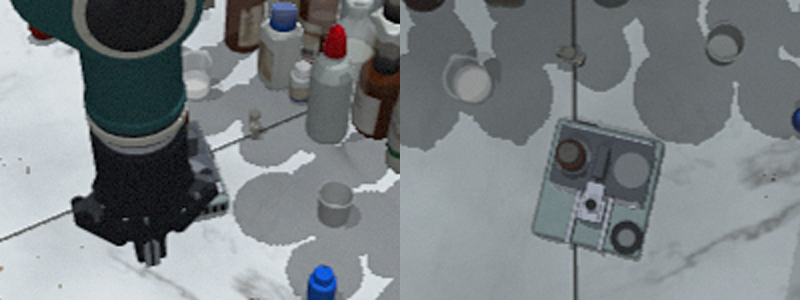

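The top view shows the carrier seated and the latch tongue over its front edge. The brown vial stands centred on the pad at crop (572,153), the button is free, and the bystanders haven't moved. I'm handing in.

```bash
python3 -c "
from rig import robot
print(robot.job_done())"
```

```text
the job is handed in; nothing more can be done
None
```

The job is done and handed in at about 25 s of the 72 s allowed. No verdict is reported, so the results below are from my own checks.

- **Carrier:** it is fully home, with the plate top measured at 62 mm and its yaw matching the cooler. It sits about 1 mm off centre end to end.
- **Latch:** I pushed it until it hit its stop at about 13 N. The knob centre is now at cooler x of about -47 mm, which is the fully home position.
- **Short vial:** the brown, dark-capped vial (about 58 mm tall) stands upright on pad_a, with its cap top at about 0.121 m. It sits within about 2 mm of the pad centre.
- **Start button:** I pressed it to a hard stop at 28.6 N, then backed the arm clear.
- **Bystanders:** the tall vial and the blue look-alike measured in their original places. The beaker, cup and clamp were not re-measured, but the arm never went near them at bench height.

Two checks were limited. The two cameras differ by 2–3 mm in x, so I averaged them. In the last pictures the arm hid the cooler from the scene camera, so the final check of the carrier, latch and vial rests on the top camera. The last rib reading was mixed with points from the vial and is not usable, so the carrier figures come from before the vial was placed.

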